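Catch the fittings from the bench feeder

TASK

Take the green dish by its upright grip block and hold it under the chute of the feeder, pushing the gate's two yellow feet up with the dish's rim so that the brass and the black fitting slide down into the dish while you hold it there. Then set the dish down flat on the open bench, well clear of the feeder, with both fittings still in it, and let go.

Things in the scene. Friction and masses are not known exactly. Their poses are not given: they have to be found in the camera images.
- green_dish_center (a point): green open dish (an orange twin is not wanted), 126 (x) x 120 (y) x 40 mm high, 3 mm walls, 110-170 g. Point: middle of the dish, 20 mm above its underside; z up. Grip: upright block 24 (x) x 18 (y) x 52 mm high, underside level with the dish's, centred 100 mm from the point along the dish's -x, on a neck 14 mm wide; pinch its 18 mm along y. Stands left or right of the feeder.
- outlet (a point): lip of the steel chute, 155 mm up; z up; chute 46 wide rises 30 deg along +x, fittings exit to -x (robot side). Yellow gate slides up 45, falls shut (80 g); two feet, undersides 105 mm up, span x -45..15, |y| 32..88. Dish centred at x -20, axes parallel, meets both with its rims; raised 35 mm past touch (rim at 140; 28 needed) both fittings slide out in 1 s. Stand: x 90..240, top 280 up.
- brass_fitting: brass-coloured chunky machined fitting: a block 32 x 26 x 14 mm with a round boss 16 mm across and 6 mm high on top, 35 g. Origin at the centre of its underside, z up out of the block. It starts in the chute, lying on the chute floor, nearest the gate.
- black_fitting: black chunky machined fitting: a block 32 x 26 x 14 mm with a round boss 16 mm across and 6 mm high on top, 35 g. Origin at the centre of its underside, z up out of the block. It starts in the chute, lying on the chute floor, just behind the brass one.

How it is judged (in metres and radians):
On the way:
1. both fittings have been caught in the green dish while it is held up under the chute's lip (x of brass_fitting in the frame of green_dish_center between -0.062 and 0.062 m and y of brass_fitting in the frame of green_dish_center between -0.059 and 0.059 m and z of brass_fitting in the frame of green_dish_center between -0.022 and 0.018 m and x of black_fitting in the frame of green_dish_center between -0.062 and 0.062 m and y of black_fitting in the frame of green_dish_center between -0.059 and 0.059 m and z of black_fitting in the frame of green_dish_center between -0.022 and 0.018 m and height (world z) of green_dish_center above 0.085 m and horizontal distance between green_dish_center and outlet below 0.07 m), for 0.2 s.
At the end, for the whole second after the job is handed in: The green dish stands flat on the bench (its centre point 20 mm up, within 6 mm; tilt under 7 degrees), its middle at least 100 mm away horizontally from the chute's lip, with both fittings at rest inside its walls (x of brass_fitting in the frame of green_dish_center between -0.062 and 0.062 m and y of brass_fitting in the frame of green_dish_center between -0.059 and 0.059 m and z of brass_fitting in the frame of green_dish_center between -0.022 and 0.018 m and x of black_fitting in the frame of green_dish_center between -0.062 and 0.062 m and y of black_fitting in the frame of green_dish_center between -0.059 and 0.059 m and z of black_fitting in the frame of green_dish_center between -0.022 and 0.018 m and height (world z) of green_dish_center between 0.014 and 0.026 m and angle between green_dish_center's own z axis and vertical below 0.12 rad and horizontal distance between green_dish_center and outlet above 0.1 m and linear speed of each of brass_fitting, black_fitting below 0.03 m/s); the robot touches nothing.
It also fails if it takes over 64 s, if anything falls off the work surface, if the arm or the gripper's body presses on something with over 40 N, if the wrist force passes 120 N, or if a joint passes its speed limit or range.

ROBOT

A 6-joint arm with a two-finger parallel gripper is mounted at the origin on the work surface. World frame = base frame: x ahead of the robot, y to its left, z up, the work surface at z = 0. Lengths are in mm, angles in rad, forces in N, time in s.
With the tool pointing down it reaches from about 300 to 775 mm from the base axis. Payload 14.6 kg.
Tool frame: the origin (TCP) lies at the very end of the fingers, on their centre line; the grasp point (between the pads) lies 19 mm behind it (grip_point_offset is the distance from the TCP to the grasp point, in mm); z points along the fingers, y is the line along which they close (so a half turn about z gives the same grasp; the last joint's range is limited). The gripper opens to 94 mm and grips with 3 to 60 N. Pads are 16 mm wide; open, the fingers measure 119 mm over their backs; the gripper's body (75 mm by 177 mm) begins 78 mm behind the grasp point.
Start: joints at [-1.382, 0.3, 1.521, -0, 1.321, -0.067], TCP at [139.154, -532.095, 179.946] pointing down, gripper open.
Joint ranges: [-3.03, 3.03], [-0.79, 2.21], [0.23, 2.52], [-1.04, 4.18], [0, 3.07], [-2.55, 2.55]. Speed limits (rad/s): [2.22, 2.22, 2.57, 3.14, 3.14, 3.14].

INTERFACE

Orientations are given as [roll, pitch, yaw] about the fixed x, y, z axes, in that order (R = Rz(yaw) Ry(pitch) Rx(roll)).
In Python, from cell import read_state, camera, camera_info, sign_off, grip_point_offset gives the robot as it stands.
- The arm moves only by the shell command python3 -m handwheel 'ROWS' [FORCE]. ROWS is text: rows parted by semicolons, each of 5 numbers parted by spaces: the shift along the world's x, y, z in units of 40 mm (1.0 is 40 mm), then the turn about the world's z in units of 5 degrees (1.0 is 5 degrees), then the closure, from 0 (fully open) to 1 (shut). In form: dx dy dz yaw gripper; .... A call has 1 to 12 rows; each row shifts and turns the commanded pose from where the row before left it; what a row does not reach is not made up. A row lasts 1/12 s, in which the tool goes at most 41.7 mm and 7.16 degrees, less where a joint would pass 70% of its speed; a pose out of reach is approached as far as the arm can. A call is refused whole if a number of a shift passes 1 or a number of a turn 1, either way. A call with a gripper value outside its range is refused whole. The fingers move at their own pace and stop on an object; FORCE is the grip in N (left out, the last holds). Time passes only in rows, so rows that do not move let the fingers close. It gives the time, the measured TCP pose, the force, the opening and the grip force at its end, in the units of the state.
- read_state(): the state, without advancing time (a new reading comes with each control period).
- camera(name): name is "scene" or "top"; returns (picture, depth): 400x640x3 uint8, red, green, blue; 400x640 float32, mm along the optical axis (not along the pixel's ray), 0 where there is no reading.
- camera_info(name): a dict with "intrinsics" (3x3 intrinsics, pixels), "world_from_camera" (4x4, takes a point from camera to world coordinates). Camera axes: x right, y down, z forward; pixel columns grow to the right and rows downward; lengths in mm; the calibration is good to about 2 mm. A picture is of the moment at which its call begins. camera_info takes no time and is no camera call.
- sign_off(): hands the job in; it is judged then, once.
The state is a dict: "clock": time; "joints": joint angles; "qd": joint speeds; "effort": joint torques, N m; "eef_pos": TCP position; "eef_rot": TCP orientation; "wrist_force": force on the tool from outside, world axes, zero at the start; "moment": the same for the moment, N m; "finger_gap": finger opening in mm; "finger_force": force on a finger pad.
Only numpy, scipy, OpenCV 4.12 (cv2) and the standard library are available. Lean on these libraries where they do the work, as an engineer would, in place of code of your own. Each camera call takes 0.05 s, during which the arm holds its last target. There are 200 camera calls.

## Working session

There is one attempt and no reset: what is moved stays moved. The work goes in short steps, Python scripts to look and compute and a shell command to move; the robot and the scene stay as the last step left them, time stands still between calls to the robot, and variables do not carry over. Pictures are saved under pics/ and viewed, at most 10 in all, crops included, and the job is handed in when it is done.

```bash
mkdir -p pics
python3 - <<'E'
from cell import *
import cv2,numpy as np
for n in("scene","top"):
    p,d=camera(n); cv2.imwrite(f"pics/{n}0.png",p[...,::-1]); np.savez(f"{n}0.npz",p=p,d=d)
    i=camera_info(n); print(n,np.round(i["intrinsics"],1).tolist(),np.round(i["world_from_camera"],3).tolist())
s=read_state();print(s["clock"],s["eef_pos"],s["eef_rot"],s["finger_gap"])
E
```

```text
scene [[401.9, 0.0, 329.4], [0.0, 401.9, 193.6], [0.0, 0.0, 1.0]] [[0.313, 0.511, -0.8, 1208.913], [0.95, -0.158, 0.271, -233.804], [0.012, -0.845, -0.535, 545.899], [0.0, 0.0, 0.0, 1.0]]
top [[483.0, 0.0, 320.6], [0.0, 483.0, 196.7], [0.0, 0.0, 1.0]] [[0.018, -0.99, 0.136, 480.595], [-1.0, -0.019, -0.011, -23.979], [0.014, -0.136, -0.991, 1031.054], [0.0, 0.0, 0.0, 1.0]]
0.1 [ 139.12318687 -531.85451443  179.45470678] [-3.14059738e+00 -5.08165229e-05  2.55830073e-01] 94.21449112240082
```

View pics/scene0.png

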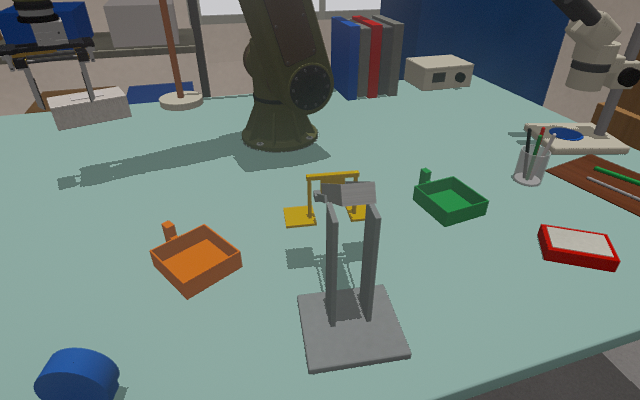

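View pics/top0.png

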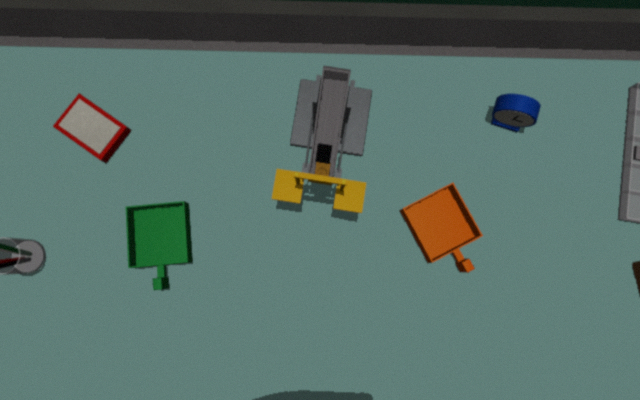

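The top view shows the green dish at about (158,235) with its grip block at (160,283). The yellow feet are at (288,186) and (350,195), and the chute rises away from the robot toward (335,75). Next I'll measure these with the depth image.

```bash
cat > h.py <<'E'
from cell import *
import cv2,numpy as np
def cloud(n,d):
    i=camera_info(n);K=i["intrinsics"];T=np.array(i["world_from_camera"])
    v,u=np.mgrid[:400,:640]
    P=np.stack([(u-K[0][2])/K[0][0]*d,(v-K[1][2])/K[1][1]*d,d],-1)
    return P@T[:3,:3].T+T[:3,3]
def masks(p):
    h=cv2.cvtColor(p,cv2.COLOR_RGB2HSV);H,S,V=[h[...,k].astype(int) for k in range(3)]
    return dict(green=(H>50)&(H<75)&(S>140)&(V>40),yellow=(H>18)&(H<30)&(S>170)&(V>90))
def rect(P):
    (c,s,a)=cv2.minAreaRect(P[:,:2].astype(np.float32)); return np.round(c,1),np.round(s,1),round(a,2)
E
python3 - <<'E'
from h import *
for n in("top","scene"):
    f=np.load(n+"0.npz");C=cloud(n,f["d"]);m=masks(f["p"])
    m={k:v&(f["d"]>0) for k,v in m.items()}
    g=C[m["green"]&(C[...,1]>-50)]; g=g[(g[:,0]>250)&(g[:,0]<700)]
    fl=g[g[:,2]<12]; gt=g[g[:,2]>46]; rim=g[(g[:,2]>36)&(g[:,2]<44)]
    for k,x in(("all",g),("floor",fl),("griptop",gt),("rim",rim)):
        if len(x)>5: print(n,k,len(x),np.round(x.mean(0),1),rect(x))
    y=m["yellow"]&(C[...,2]>95)&(C[...,2]<125)
    k,l,st,ce=cv2.connectedComponentsWithStats(y.astype(np.uint8))
    for j in range(1,k):
        if st[j,4]>60:
            x=C[l==j]; print(n,"foot",st[j,4],np.round(np.median(x,0),1),rect(x),np.round(ce[j]))
    print(np.percentile(C[m["yellow"]][:,2],[0,5,50,95,100]).round())
E
```

```text
top all 3536 [529.1 302.8   9.7] (array([510. , 296.2]), array([172.9, 119.9]), 6.35)
top floor 2849 [533.9 305.4   3. ] (array([512.8, 296.2]), array([164.5, 118.7]), 6.74)
top griptop 103 [435.  286.6  51.7] (array([435.5, 287.2]), array([22.8, 17.6]), 7.54)
top rim 342 [527.2 294.6  39.7] (array([514.3, 296.7]), array([164.2, 119.8]), 6.32)
top foot 712 [622.9  32.7 110. ] (array([627.6,  28.9]), array([54.3, 58.9]), 82.6) [286. 187.]
top foot 730 [607.5 -92.8 109.8] (array([611.3, -89.4]), array([54.3, 58.8]), 81.86) [350. 197.]
[105. 107. 110. 199. 203.]
scene all 1578 [543.1 382.4  19.6] (array([513.1, 537.8]), array([178. , 610.2]), 0.27)
scene floor 818 [531.4 394.9   4.7] (array([532.5, 538.1]), array([138.6, 609.9]), 0.23)
scene griptop 82 [481.2 468.8  96.6] (array([466.2, 417.8]), array([290.5,  21.2]), 76.76)
scene rim 235 [552.  295.3  39.4] (array([533.2, 298.3]), array([128.6, 121.1]), 6.56)
scene foot 174 [637.8  19.8 110.4] (array([633.5,  15.9]), array([32. , 50.7]), 67.33) [358. 213.]
scene foot 462 [614.5 -94.4 110.4] (array([612. , -91.3]), array([53.7, 62.7]), 83.28) [297. 216.]
[107. 109. 111. 200. 201.]
```

```bash
python3 -m handwheel '.46 .69 0 -.14 0;.46 .69 0 -.14 0;.46 .69 0 -.14 0;.46 .69 0 -.14 0;.46 .69 0 -.14 0;.46 .69 0 -.14 0;.46 .69 0 -.14 0;.46 .69 0 -.14 0;.46 .69 0 -.14 0;.46 .69 0 -.14 0;.46 .69 0 -.14 0;.46 .69 0 -.1 0'; python3 -m handwheel '.16 .98 0 0 0;.16 .98 0 0 0;.16 .98 0 0 0;.16 .98 0 0 0;.16 .98 0 0 0;.16 .98 0 0 0;.16 .98 0 0 0;.16 .98 0 0 0;.16 .98 0 0 0;.16 .98 0 0 0;.16 .98 0 0 0;.16 .98 0 0 0'; python3 -m handwheel '0 0 0 0 0;0 0 0 0 0;0 0 0 0 0'
```

```text
clock: 1.1
eef_pos: [360.4, -199.3, 179.9]
eef_rot: [-3.142, 0.0, 0.112]
wrist_force: [0.1, 0.1, 0.1]
finger_gap: 93.7
finger_force: 0.0
clock: 2.1
eef_pos: [436.4, 271.6, 179.7]
eef_rot: [3.141, 0.0, 0.113]
wrist_force: [0.5, -0.9, -0.1]
finger_gap: 93.9
finger_force: 0.0
clock: 2.35
eef_pos: [436.4, 269.1, 179.5]
eef_rot: [3.141, 0.001, 0.113]
wrist_force: [0.2, -0.1, 0.4]
finger_gap: 93.9
finger_force: 0.0
```

```bash
python3 -m handwheel '-.01 .22 -.3 0 0;-.01 .23 -.3 0 0;0 0 -.6 0 0;0 0 -.6 0 0;0 0 -.6 0 0;0 0 -.6 0 0;0 0 -.5 0 0;0 0 -.4 0 0;0 0 -.24 0 0;0 0 0 0 0;0 0 0 0 0'; python3 -m handwheel '0 0 0 0 0.5;0 0 0 0 0.6;0 0 0 0 0.7;0 0 0 0 0.8;0 0 0 0 1;0 0 0 0 1;0 0 0 0 1;0 0 0 0 1;0 0 0 0 1;0 0 0 0 1' 60
python3 - <<'E'
from h import *
p,d=camera("top");C=cloud("top",d);m=masks(p)["green"]&(d>0)
g=C[m];x=g[(g[:,2]>36)&(g[:,2]<44)];print(rect(x)); s=read_state();print(s["eef_pos"],s["finger_gap"],s["finger_force"],s["wrist_force"])
E
```

```text
clock: 3.27
eef_pos: [435.8, 287.4, 14.2]
eef_rot: [3.141, 0.001, 0.112]
wrist_force: [-0.1, 0.8, 1.1]
finger_gap: 94.1
finger_force: 0.0
clock: 4.1
eef_pos: [435.9, 287.5, 14.3]
eef_rot: [3.142, 0.0, 0.113]
wrist_force: [0.2, 0.9, 0.2]
finger_gap: 31.0
finger_force: 0.0
(array([533.6, 298.6]), array([124.4, 120.7]), 6.84)
[435.94209251 287.48259638  14.321985  ] 26.678029767004446 0.0 [0.06070258 0.5392767  0.0321383 ]
```

Still closing; let the fingers finish, then lift a little.

```bash
python3 -m handwheel '0 0 0 0 1;0 0 0 0 1;0 0 0 0 1;0 0 0 0 1;0 0 0 0 1;0 0 0 0 1' 60; python3 -m handwheel '0 0 .1 0 1;0 0 .2 0 1;0 0 .2 0 1;0 0 .2 0 1;0 0 .2 0 1;0 0 .1 0 1;0 0 0 0 1;0 0 0 0 1;0 0 0 0 1' 60
python3 - <<'E'
from h import *
p,d=camera("top");C=cloud("top",d);m=masks(p)["green"]&(d>0)
g=C[m&(C[...,1]>0)];
# plane of the dish floor
c=np.array([534,298]);r=np.hypot(*(g[:,:2]-c).T);f=g[r<45]
A=np.c_[f[:,:2]-c,np.ones(len(f))];k=np.linalg.lstsq(A,f[:,2],rcond=None)[0];print(k)
E
```

```text
clock: 4.65
eef_pos: [435.9, 287.5, 14.3]
eef_rot: [-3.142, 0.0, 0.113]
wrist_force: [-0.5, 1.0, -0.2]
finger_gap: 17.2
finger_force: 60.0
clock: 5.4
eef_pos: [435.7, 287.4, 54.0]
eef_rot: [3.141, 0.001, 0.113]
wrist_force: [-1.2, -0.7, -1.1]
finger_gap: 17.3
finger_force: 60.0
[-6.21504013e-03 -1.71345898e-03  4.20034758e+01]
```

```bash
python3 -m handwheel '0 -.3 0 -.24 1;0 -.6 0 -.24 1;0 -.7 0 -.24 1;0 -.7 0 -.24 1;0 -.7 0 -.24 1;0 -.7 0 -.24 1;0 -.7 0 -.24 1;0 -.7 0 -.24 1;0 -.7 0 -.24 1;0 -.7 0 -.24 1;0 -.6 0 -.24 1;0 -.4 0 -.22 1'; python3 -m handwheel '.1 0 0 0 1;.3 0 0 0 1;.4 0 0 0 1;.4 0 0 0 1;.4 0 0 0 1;.3 0 0 0 1;.1 0 0 0 1;0 0 0 0 1;0 0 0 0 1;0 0 0 0 1'
python3 - <<'E'
from h import *
for n in("scene","top"):
    p,d=camera(n); cv2.imwrite(f"pics/{n}1.png",p[...,::-1])
    C=cloud(n,d);m=masks(p)["yellow"]&(d>0)&(C[...,2]<125)
    k,l,st,ce=cv2.connectedComponentsWithStats(m.astype(np.uint8))
    for j in range(1,k):
        if st[j,4]>60: x=C[l==j]; print(n,st[j,4],rect(x),np.median(x[:,2]))
    g=C[masks(p)["green"]&(d>0)]; g=g[(g[:,2]>50)&(g[:,2]<90)&(abs(g[:,1]+30)<120)]; print(n,rect(g),np.percentile(g[:,2],[5,50,95]))
    r=g[(g[:,2]>74)&(g[:,2]<85)]; print("rim",len(r),rect(r))
E
```

```text
clock: 6.45
eef_pos: [435.2, -14.9, 54.2]
eef_rot: [3.141, 0.0, -0.14]
wrist_force: [0.1, 0.5, -2.1]
finger_gap: 17.5
finger_force: 60.0
clock: 7.28
eef_pos: [515.2, -12.4, 54.2]
eef_rot: [3.142, 0.001, -0.137]
wrist_force: [0.0, 0.5, -1.3]
finger_gap: 17.3
finger_force: 60.0
scene 237 (array([633.3,  17.5]), array([37.5, 47.8]), 78.8) 110.3704083239939
scene 525 (array([611.9, -90.6]), array([54.9, 60.5]), 81.91) 110.34075672215346
scene (array([601.6, -24.7]), array([116.6, 150.8]), 81.18) [53.92739058 78.57253885 80.49918044]
rim 109 (array([611.7, -26.8]), array([117. , 128.8]), 81.97)
top 737 (array([628. ,  28.7]), array([54.7, 59.6]), 82.52) 109.96913366152853
top 747 (array([611.5, -89.1]), array([55.1, 59.4]), 81.96) 109.78538421164683
top (array([626.7, -26.4]), array([118.2,  95.5]), 82.2) [52.73631266 74.81149154 81.49771305]
rim 42 (array([626.7, -26.4]), array([118.2,  95.5]), 82.2)
```

View pics/scene1.png

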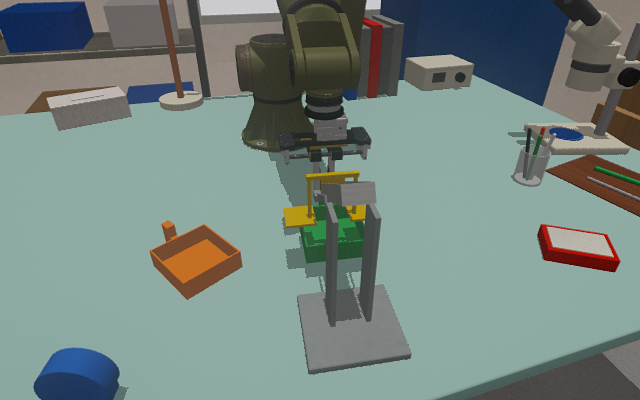

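View pics/top1.png

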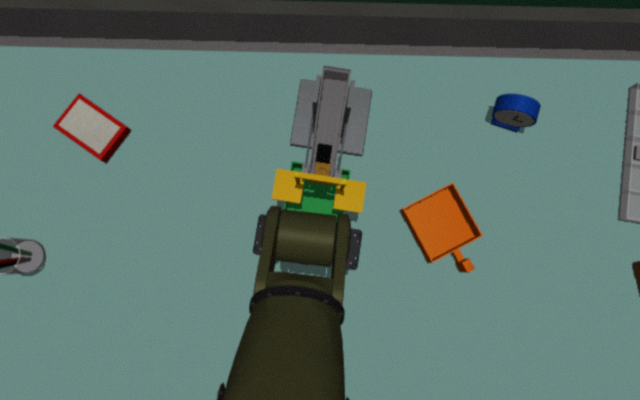

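The scene picture shows the dish at about (333,235), level and centred under both feet at (300,216) and (357,213). I'll trim by +1.5 mm in x and -3.5 mm in y, then raise it by 61 mm.

```bash
python3 -m handwheel '.04 -.08 0 0 1;0 0 .1 0 1;0 0 .15 0 1;0 0 .15 0 1;0 0 .1 0 1;0 0 .1 0 1;0 0 .15 0 1;0 0 .2 0 1;0 0 .2 0 1;0 0 .2 0 1;0 0 .15 0 1;0 0 .05 0 1'; python3 -m handwheel '0 0 0 0 1;0 0 0 0 1;0 0 0 0 1;0 0 0 0 1;0 0 0 0 1;0 0 0 0 1'
python3 - <<'E'
from h import *
for n in("scene","top"):
    p,d=camera(n); cv2.imwrite(f"pics/{n}2.png",p[...,::-1])
    C=cloud(n,d);m=masks(p)["yellow"]&(d>0)&(C[...,2]<170)
    k,l,st,ce=cv2.connectedComponentsWithStats(m.astype(np.uint8))
    for j in range(1,k):
        if st[j,4]>60: x=C[l==j]; print(n,st[j,4],rect(x),np.median(x[:,2]))
p=cv2.imread("pics/scene2.png")[130:290,240:440]; cv2.imwrite("pics/s2c.png",cv2.resize(p,None,fx=3.5,fy=3.5))
E
```

```text
clock: 8.38
eef_pos: [518.0, -15.7, 117.6]
eef_rot: [-3.142, -0.001, -0.137]
wrist_force: [0.3, -0.1, -1.6]
finger_gap: 17.5
finger_force: 60.0
clock: 8.88
eef_pos: [517.4, -15.7, 116.1]
eef_rot: [3.142, 0.001, -0.137]
wrist_force: [0.2, -0.1, -1.8]
finger_gap: 17.3
finger_force: 60.0
scene 546 (array([611.1, -90.5]), array([54.7, 62.3]), 81.66) 146.02372394626846
top 791 (array([628. ,  28.6]), array([54.5, 60.3]), 82.61) 145.83295730053374
top 790 (array([611.8, -89.2]), array([54.7, 60.4]), 81.8) 145.82355762745397
```

View pics/s2c.png

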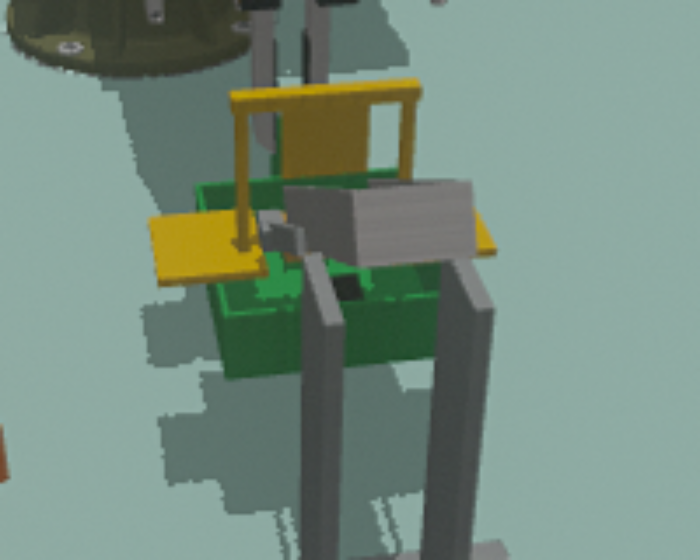

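The gate is up 36 mm. The crop shows the black fitting in the dish at (345,288), and a brass hint at (288,250). I'll hold longer and then look at the top view.

```bash
python3 -m handwheel '0 0 0 0 1;0 0 0 0 1;0 0 0 0 1;0 0 0 0 1;0 0 0 0 1;0 0 0 0 1;0 0 0 0 1;0 0 0 0 1;0 0 0 0 1;0 0 0 0 1;0 0 0 0 1;0 0 0 0 1'
python3 - <<'E'
from h import *
o=[]
for n,(a,b,c,e) in(("scene",(170,250,270,400)),("top",(60,230,260,380))):
    p,d=camera(n);o.append(cv2.resize(p[a:b,c:e,::-1],(390,560 if n=="top" else 240)))
o[0]=cv2.copyMakeBorder(o[0],0,320,0,0,0)
cv2.imwrite("pics/c3.png",np.hstack(o))
E
```

```text
clock: 9.98
eef_pos: [517.5, -15.7, 116.3]
eef_rot: [-3.142, 0.0, -0.137]
wrist_force: [-0.9, 1.1, -2.4]
finger_gap: 17.8
finger_force: 60.0
```

View pics/c3.png

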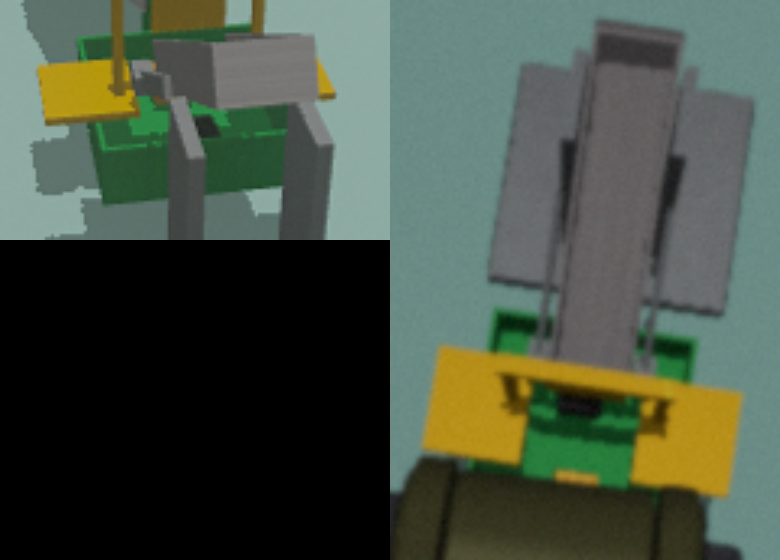

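The chute is empty. The top view shows black at (578,405) and brass at (577,478), both inside the dish outline. Lower, back out, and check.

```bash
python3 -m handwheel '0 0 -.05 0 1;0 0 -.1 0 1;0 0 -.15 0 1;0 0 -.2 0 1;0 0 -.2 0 1;0 0 -.2 0 1;0 0 -.2 0 1;0 0 -.2 0 1;0 0 -.15 0 1;0 0 -.1 0 1;0 0 -.05 0 1;0 0 0 0 1'; python3 -m handwheel '-.05 0 0 0 1;-.15 0 0 0 1;-.25 0 0 0 1;-.3 0 0 0 1;-.3 0 0 0 1;-.3 0 0 0 1;-.3 0 0 0 1;-.2 0 0 0 1;-.1 0 0 0 1;-.05 0 0 0 1;0 0 0 0 1'; python3 -m handwheel '0 .05 0 0 1;0 .15 0 0 1;0 .3 0 0 1;0 .4 0 0 1;0 .5 0 0 1;0 .6 0 0 1;0 .6 0 0 1;0 .6 0 0 1;0 .6 0 0 1;0 .6 0 0 1;0 .6 0 0 1;0 .6 0 0 1';  python3 -m handwheel '0 .5 0 0 1;0 .4 0 0 1;0 .3 0 0 1;0 .2 0 0 1;0 .1 0 0 1;0 .05 0 0 1;0 0 0 0 1;0 0 0 0 1'
python3 - <<'E'
from h import *
o=[]
for n in("scene","top"):
    p,d=camera(n);o.append(cv2.resize(p[100:300,(280 if n=="scene" else 100):][:,:260,::-1],(390,300)))
cv2.imwrite("pics/c4.png",np.hstack(o))
C=cloud(n,d); g=C[masks(p)["green"]&(d>0)]; g=g[g[:,0]<700]; r=g[(g[:,2]>60)]; print(rect(r),np.percentile(g[:,2],[2,20,50,98]))
E
```

```text
clock: 11.08
eef_pos: [517.5, -15.7, 52.0]
eef_rot: [3.142, 0.0, -0.137]
wrist_force: [0.2, -0.5, -1.8]
finger_gap: 17.2
finger_force: 60.0
clock: 12.0
eef_pos: [437.6, -15.7, 52.6]
eef_rot: [-3.142, -0.001, -0.137]
wrist_force: [-0.1, 0.8, -1.0]
finger_gap: 17.1
finger_force: 60.0
clock: 13.0
eef_pos: [437.4, 210.1, 52.2]
eef_rot: [-3.142, 0.0, -0.137]
wrist_force: [0.8, 0.2, -1.7]
finger_gap: 17.5
finger_force: 60.0
clock: 13.67
eef_pos: [437.6, 269.8, 52.3]
eef_rot: [3.141, 0.0, -0.137]
wrist_force: [1.4, -0.4, -3.4]
finger_gap: 17.3
finger_force: 60.0
(array([543.5, 372.6]), array([352.8, 139.1]), 82.24) [36.47757171 38.67575308 40.52541173 78.43774244]
```

View pics/c4.png

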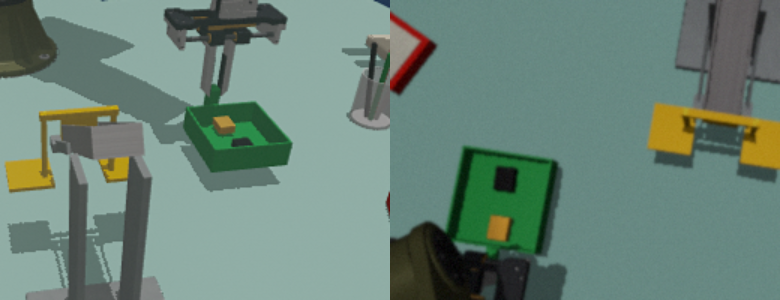

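Both fittings lie on the dish floor: brass at (498,228) and black at (506,179) in the right half. I'll set the dish down and release it.

```bash
python3 -m handwheel '0 0 -.1 0 1;0 0 -.2 0 1;0 0 -.2 0 1;0 0 -.2 0 1;0 0 -.1 0 1;0 0 -.07 0 1;0 0 -.03 0 1;0 0 -.03 0 1;0 0 0 0 1;0 0 0 0 1'
python3 - <<'E'
from h import *
p,d=camera("top");C=cloud("top",d);g=C[masks(p)["green"]&(d>0)];g=g[(g[:,0]<700)&(g[:,1]>150)]
c=np.array([535,256]);f=g[(np.hypot(*(g[:,:2]-c).T)<50)&(g[:,2]<12)]
A=np.c_[f[:,:2]-c,np.ones(len(f))];print(np.linalg.lstsq(A,f[:,2],rcond=None)[0],len(f))
E
```

```text
clock: 14.6
eef_pos: [437.7, 270.4, 15.4]
eef_rot: [-3.141, -0.0, -0.137]
wrist_force: [0.6, -0.3, -2.7]
finger_gap: 17.4
finger_force: 60.0
[-8.55791236e-03  1.76338810e-03  3.37787290e+00] 1315
```

```bash
python3 -m handwheel '0 0 -.02 0 1;0 0 0 0 1;0 0 0 0 .8;0 0 0 0 .7;0 0 0 0 .6;0 0 0 0 .4;0 0 0 0 .2;0 0 0 0 0;0 0 0 0 0;0 0 0 0 0;0 0 0 0 0'; python3 -m handwheel '0 0 0 0 0;0 0 0 0 0;0 0 0 0 0;0 0 0 0 0;0 0 .2 0 0;0 0 .5 0 0;0 0 .7 0 0;0 0 .8 0 0;0 0 .8 0 0;0 0 .5 0 0;0 0 0 0 0;0 0 0 0 0'
python3 - <<'E'
from h import *
p,d=camera("top");C=cloud("top",d);g=C[masks(p)["green"]&(d>0)];g=g[(g[:,0]<700)&(g[:,1]>150)]
c=np.array([535,256]);f=g[(np.hypot(*(g[:,:2]-c).T)<50)&(g[:,2]<12)]
A=np.c_[f[:,:2]-c,np.ones(len(f))];print(np.linalg.lstsq(A,f[:,2],rcond=None)[0],len(f))
r=g[(g[:,2]>36)&(g[:,2]<44)];print(rect(r))
o=[p]; p,d=camera("scene"); o=[cv2.resize(x,(390,244))[...,::-1] for x in (p,o[0])]
cv2.imwrite("pics/c5.png",np.hstack(o)); print(read_state()["finger_gap"])
E
```

```text
clock: 15.57
eef_pos: [437.6, 270.3, 14.4]
eef_rot: [-3.142, -0.0, -0.137]
wrist_force: [-0.0, -0.4, -0.6]
finger_gap: 68.9
finger_force: 0.0
clock: 16.57
eef_pos: [437.8, 270.5, 155.5]
eef_rot: [-3.14, -0.002, -0.137]
wrist_force: [-0.2, 0.8, -0.2]
finger_gap: 93.9
finger_force: 0.0
[-3.02903167e-05 -1.73445945e-04  2.85481335e+00] 1311
(array([535.1, 256.9]), array([120.1, 124.5]), 82.37)
94.23286429726981
```

View pics/c5.png

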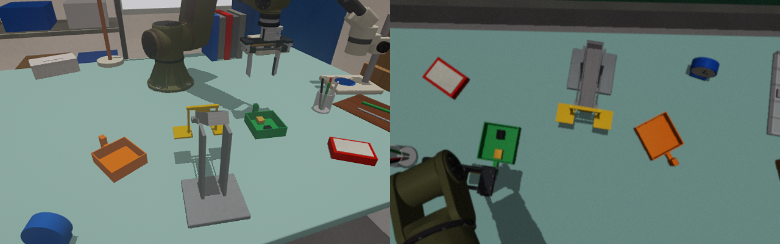

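The dish stands flat on the bench with brass at (498,154) and black at (501,133) inside it, and the gripper is clear above.

```bash
python3 -c "from cell import sign_off; print(sign_off())"
```

```text
the job is handed in; nothing more can be done
None
```

I caught both fittings in the green dish under the chute, set it down flat about 300 mm from the chute's lip with both still inside, let go and handed the job in at about 17 s; no verdict came back.

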